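Unlock the dishwasher-tablet dispenser and hold its key turned

TASK

The dishwasher-tablet dispenser is to be opened for refilling: first clear its drum by swinging the sprung side lever back to its stop and letting it spring home. Then take the key with the round bow from the wooden key block, push it fully home in the lock on top of the dispenser, past the sticky pins, and turn it a quarter turn clockwise to its stop so that the refill lid lifts ajar. The lock springs shut when let go, so finish while holding the key turned, with the other two keys still in the block and the jars, shaker and cork left where they stand.

Things in the scene. Friction and masses are not known exactly. Their poses are not given: they have to be found in the camera images.
- lever (a joint): Lever on the dispenser's left (+y) side, hinged on a level axis 66 mm above the worktop: 0 rad at rest, where it leans 0.42 rad toward the dispenser's front; 0.84 rad at its stop, leaning 0.42 rad to the back. A spring returns it: about 2 N at the grip at rest, 4 N at the stop. The drum turns with it.
- lever_grip (a point): Middle of the lever's black grip, a round level bar 18 mm thick and 40 mm long that sticks out to the dispenser's left, parallel to its y axis; 95 mm from the pivot, 153 mm above the worktop at rest and at the stop, 161 mm half-way. The steel arm below it is at the grip's inner end, 22 mm from its middle; the dispenser's side wall is 31 mm from its middle.
- lever_pivot (a point): Point on the lever's hinge axis abreast of the middle of the grip; moves with the dispenser. Axes as for the dispenser.
- dispenser: White fixed box 176 mm deep (x), 136 mm wide (y), with a level deck 130 mm high. Origin under its middle, on the worktop; its +x axis points to its back, its front (-x, the open outlet with the grey drum) faces the robot, +y is its left as the robot sees it, z up. Lock in the front part of the deck, aluminium lid over the rear part. A wall cabinet hangs 0.44 m above the rear of the worktop.
- keyhole (a point): Centre of the lock's face, a steel disc 27 mm across, 138 mm above the worktop. Axes as for the dispenser. The keyway goes down 36 mm, 5.6 mm (x) by 13.8 mm (y), chamfered. Two sprung pins block it: 11 mm down at the +x wall, 22 mm down at the -x wall; they stick. A straight push past one may take 25 N; rocked 1 mm to and fro along x while going down, the key takes a few N.
- plug_face (a point): The same point on the plug; its axes turn with the plug, y along the keyway.
- plug (a joint): The lock's plug: 0 rad locked, 1.4 rad (80 degrees) at its stop, clockwise seen from above. A spring of about 0.02 N m (locked) to 0.10 N m (stop) turns it back. The key has up to 0.25 rad of play in the keyway, so the key turns that much farther than the plug.
- refill_lid (a joint): Aluminium refill lid, hinged along the back: 0 rad shut; the lock's cam lifts its front edge to about 0.14 rad (12 mm) when the plug is at its stop.
- key_bow (a point): Centre of the bow (the head) of the right key: a black disc 33 mm across, 9 mm thick. z is up along the key, y across its width, x through its thickness, so it is pinched along x. The bow's centre is 30 mm above the key's shoulder, 62 mm above the blade's tip. At the start the key stands upright in the block, shoulder on the block's top, bow's centre 76 mm above the worktop.
- key_tip (a point): Tip of the same key's blade. The steel blade is 32 mm long below the shoulder, 12 mm wide (y) and 4 mm thick (x), the same both ways round, with a rounded tip; the shoulder is 18 by 8 mm and rests on the lock's face when the key is home, the tip then 32 mm below the face. The key weighs about 40 g.
- key_block: Fixed wooden block 60 by 132 mm, 46 mm high, on an 8 mm foot of 72 by 144 mm; origin under its middle. Three slots, each 5.6 mm (x) by 13.8 mm (y), 42 mm apart in a row along its y axis, hold the three keys in any order. A floor-to-ceiling oak post, 123 by 93 mm, stands in front of the worktop's left end at x 0.56, y 0.14: draw the arm in under 0.43 m to swing past it, and keep the elbow off it.
- square_key: Another key in the block, same blade but with a square black bow 30 mm wide; to be left standing there. Origin at its tip.
- tee_key: Another key in the block, all steel with a T-shaped handle 32 mm wide; to be left standing there. Origin at its tip.
- jam_jar: Bystander: jar 64 mm across, 99 mm high; origin under its middle.
- salt_shaker: Bystander: shaker 44 mm across, 90 mm high; origin under its middle.
- coffee_jar: Bystander: jar 84 mm across, 140 mm high; origin under its middle.
- wine_cork: Bystander: cork standing on end, 23 mm across, 38 mm high; origin under its middle.
- spice_thyme: Bystander: spice jar 40 mm across, 105 mm high; origin under its middle.

How it is judged:
By the outcome, as a careful person would: the job done as asked, in the order asked, and still so for the second after the job is handed in, while the arm keeps its last pose, push and grip.
It also fails if it takes over 72 s, if anything falls off the work surface, if the arm or the gripper's body presses on something with over 40 N, if the wrist force passes 120 N, or if a joint passes its speed limit or range.

ROBOT

A 7-joint arm with a two-finger parallel gripper is mounted at the origin on a cart in front of the work surface, level with it; the furniture and walls round the work are solid. World frame = base frame: x ahead of the robot, y to its left, z up, the work surface at z = 0. Lengths are in m, angles in rad, forces in N, time in s.
With the tool pointing down it reaches from about 0.425 to 0.875 m from the base axis. Payload 9.9 kg.
Tool frame: the origin (TCP) lies between the finger pads; the fingertips stand 17 mm ahead of it and the grasp point (between the pads) lies 2 mm behind it; z points along the fingers, y is the line along which they close (so a half turn about z gives the same grasp; the last joint's range is limited). The gripper opens to 85 mm and grips with 20 to 120 N. Pads are 22 mm wide; open, the fingers measure 114 mm over their backs; the gripper's body (76 mm by 85 mm) begins 54 mm behind the grasp point. The pads swing forward as they close: fully open they stand 13 mm farther back than shut.
Start: joints at [-1.199, 0.576, 0.025, 1.437, -0.015, 1.129, -0.057], TCP at [0.297, 0.606, 0.248] pointing down, gripper open.
Joint ranges: [-2.76, 2.76], [-0.34, 2.15], [-1.52, 1.57], [0.19, 2.46], [-1.09, 4.23], [0.17, 1.99], [-2.82, 2.82]. Speed limits (rad/s): [2.22, 2.22, 3.01, 3.01, 3.14, 3.14, 3.14].

INTERFACE

Orientations are given as a 3x3 rotation matrix whose columns are the frame's x, y, z axes.
In Python, from station import observe, get_image, close_job gives the robot as it stands.
- The arm moves only by the tool jog_arm, never from a script. Its argument "increments" is a list of rows, each a list of 5 numbers: the shift along the tool's x, y, z in m, then the turn about the tool's z in degrees, then the closure, from -1 (fully open) to 1 (shut). In form: [[x, y, z, yaw, claw], ...]. A call has 1 to 5 rows; each row is the pose to reach, as a shift and turn from the pose commanded when the call began, along the tool's axes at that moment; what a row does not reach only later rows make up. A row lasts 1/8 s, in which the tool goes at most 62.5 mm and 10.7 degrees, less where a joint would pass 70% of its speed; a pose out of reach is approached as far as the arm can. A call with a gripper value outside its range is refused whole. The fingers move at their own pace and stop on an object; the grip force is fixed at half the most. Time passes only in rows, so rows that repeat a pose let the fingers close. It gives the time, the measured TCP pose, the force, the opening and the grip force at its end, in the units of the state.
- observe(): the state, without advancing time (a new reading comes with each control period).
- get_image(name): name is "side" or "top"; returns a dict with "pixels" (384x512x3 uint8, blue, green, red), "depth" (384x512 float32, m along the optical axis (not along the pixel's ray), 0 where there is no reading), "mtx" (3x3 intrinsics, pixels), "position" and "attitude" of the camera in the world. Camera axes: x right, y down, z forward; pixel columns grow to the right and rows downward; lengths in m; the calibration is good to about 2 mm. A picture is of the moment at which its call begins.
- close_job(): hands the job in; it is judged then, once.
The state is a dict: "time_s": time; "joints": joint angles; "qvel": joint speeds; "tau": joint torques, N m; "tool_pos": TCP position; "tcp_rot": TCP orientation; "contact_force": force on the tool from outside, world axes, zero at the start; "wrist_torque": the same for the moment, N m; "opening": finger opening in m; "gripper_force": force on a finger pad.
Only numpy, scipy, OpenCV 4.12 (cv2) and the standard library are available. Lean on these libraries where they do the work, as an engineer would, in place of code of your own. Each camera call takes 0.05 s, during which the arm holds its last target. There are 200 camera calls.

## Working session

There is one attempt and no reset: what is moved stays moved. The work goes in short steps, Python scripts to look and compute and a tool call to move; the robot and the scene stay as the last step left them, time stands still between calls to the robot, and variables do not carry over. Pictures are saved under pics/ and viewed, at most 10 in all, crops included, and the job is handed in when it is done.

Besides the shell and the picture viewer there is one more tool, called after "Call:" by a JSON object that holds its "op" and its "data", one argument or row to a line. jog_arm: Moves the arm, as the interface text tells. Its arguments: {"type":"object","properties":{"increments":{"type":"array"}},"required":["increments"]}

```bash
mkdir -p pics; cat > h.py <<'E'
import numpy as np, cv2
from station import observe, get_image, close_job
def cloud(im):
    K=np.array(im["mtx"]);d=im["depth"];v,u=np.mgrid[:384,:512]
    c=np.stack([(u-K[0,2])/K[0,0]*d,(v-K[1,2])/K[1,1]*d,d],-1)
    return c@np.array(im["attitude"]).T+np.array(im["position"])
def ray(im,u,v,z):
    K=np.array(im["mtx"]);r=np.array(im["attitude"])@np.array([(u-K[0,2])/K[0,0],(v-K[1,2])/K[1,1],1])
    p=np.array(im["position"]);return p+r*(z-p[2])/r[2]
E
python3 - <<'E'
from h import *
import pickle
for n in("side","top"):
    im=get_image(n);cv2.imwrite(f"pics/{n}0.png",cv2.resize(im["pixels"],(768,576)));pickle.dump(im,open(n+"0.pkl","wb"))
    print(n,im["position"],im["attitude"],im["mtx"])
s=observe();print(s)
E
```

```text
side [ 0.08638631 -0.47013232  1.01388893] [[ 0.3995526  -0.80803638  0.43293755]
 [-0.91670333 -0.3503468   0.19212527]
 [-0.00356592 -0.47363945 -0.88071162]] [[395.00811959   0.         252.15868662]
 [  0.         395.00811959 195.17659306]
 [  0.           0.           1.        ]]
top [ 0.29415225 -0.25657827  1.16753516] [[ 0.00628025 -0.97895685  0.20397069]
 [-0.99997603 -0.00674315 -0.0015745 ]
 [ 0.00291677 -0.20395591 -0.97897573]] [[378.13870235   0.         252.22336676]
 [  0.         378.13870235 197.70188589]
 [  0.           0.           1.        ]]
{'time_s': 0.1, 'joints': array([-1.19878808,  0.57641124,  0.02484645,  1.43780509, -0.01498977,
        1.12898497, -0.0565152 ]), 'qvel': array([-3.43711975e-04, -1.92228610e-03, -4.95364349e-04, -2.18849796e-03,
        1.40773600e-04, -8.56571781e-05, -1.39816735e-03]), 'tau': array([ 5.59843727e-03, -7.67288947e+01,  2.25763388e+00, -2.86598593e+01,
        1.58862839e-02,  8.60708038e-03, -1.39548592e-05]), 'tool_pos': array([0.29696011, 0.60576133, 0.24756025]), 'tcp_rot': array([[-8.97915549e-01,  4.40167422e-01, -5.53972732e-04],
       [ 4.40167764e-01,  8.97914594e-01, -1.31190125e-03],
       [-8.00359924e-05, -1.42181747e-03, -9.99998986e-01]]), 'contact_force': array([-0.40029082,  0.09803599,  0.42575787]), 'wrist_torque': array([-0.0158187 ,  0.0129132 , -0.02212012]), 'gripper_force': 0.0, 'opening': 0.08593321666637344}
```

View pics/side0.png

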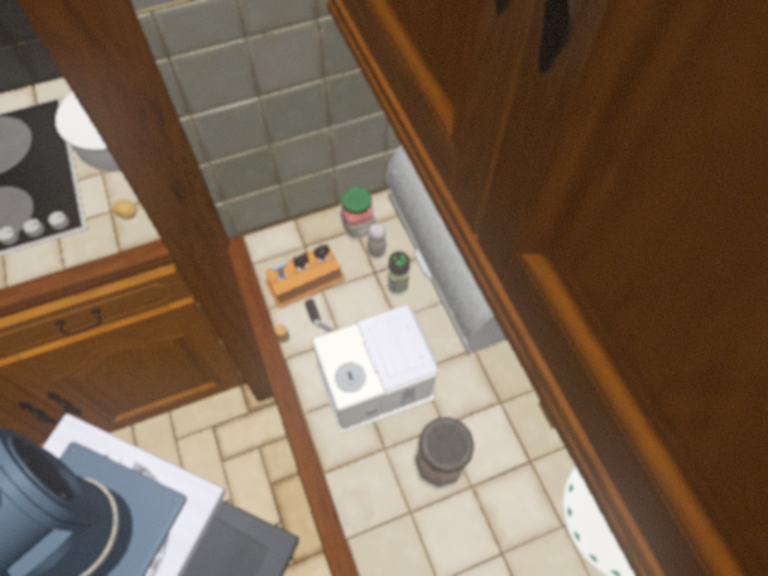

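View pics/top0.png

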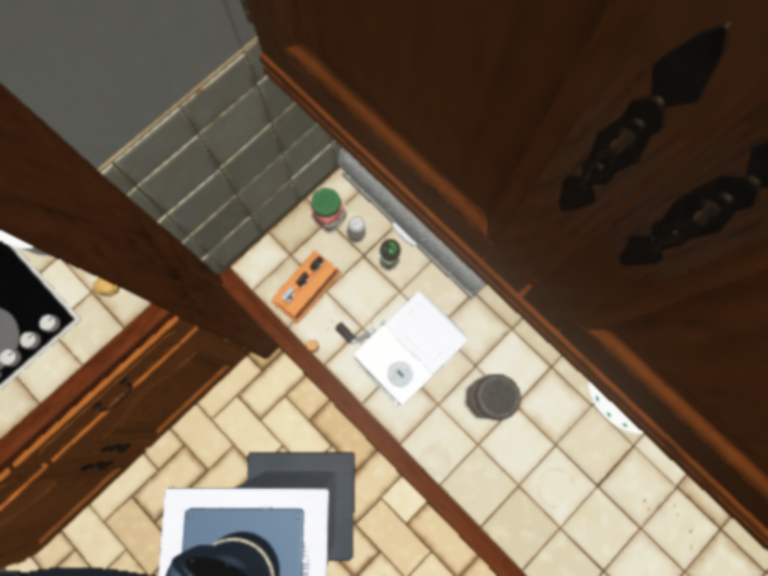

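The dispenser is at about (410,345) in the top view and (375,365) in the side view. The key block is at (305,285) top, and the lever is left of the dispenser at (350,330) top. Next I'll measure these and crop in.

```bash
python3 - <<'E'
from h import *
import pickle
S,T=[pickle.load(open(n+"0.pkl","rb")) for n in("side","top")]
a=cv2.resize(S["pixels"][150:290,165:315],None,fx=3.9,fy=3.9,interpolation=cv2.INTER_CUBIC)
b=cv2.resize(T["pixels"][120:280,175:350],None,fx=3.4,fy=3.4,interpolation=cv2.INTER_CUBIC)
cv2.imwrite("pics/a1.png",a);cv2.imwrite("pics/b1.png",b)
for nm,I in(("S",S),("T",T)):
    P=cloud(I);hsv=cv2.cvtColor(I["pixels"],cv2.COLOR_BGR2HSV)
    # dispenser top deck: z~0.13
    m=((abs(P[...,2]-.130)<.006)&(P[...,0]>.3)&(hsv[...,1]<60)&(I["depth"]>0)).astype(np.uint8)
    m=cv2.morphologyEx(m,cv2.MORPH_OPEN,np.ones((3,3)))
    n,l,st,c=cv2.connectedComponentsWithStats(m)
    for i in range(1,n):
        if st[i,4]>60:
            q=P[l==i][:,:2].astype(np.float32);print(nm,"deck",st[i],c[i],cv2.minAreaRect(q),q.mean(0))
    m=((hsv[...,0]>4)&(hsv[...,0]<18)&(hsv[...,1]>120)&(abs(P[...,2]-.046)<.008)).astype(np.uint8)
    n,l,st,c=cv2.connectedComponentsWithStats(m)
    for i in range(1,n):
        if st[i,4]>60:
            q=P[l==i][:,:2].astype(np.float32);print(nm,"wood",st[i],c[i],cv2.minAreaRect(q),np.median(P[l==i][:,2]))
    # dark at heights above 60
    m=((hsv[...,2]<75)&(P[...,2]>.03)&(P[...,2]<.2)&(P[...,0]>.3)).astype(np.uint8)
    n,l,st,c=cv2.connectedComponentsWithStats(m)
    for i in range(1,n):
        if st[i,4]>8: print(nm,"dark",st[i],c[i].round(1),np.median(P[l==i],0).round(4))
E
```

```text
S deck [270 118  21  36 146] [279.51369863 135.14383562] ((0.7234770655632019, -0.27196305990219116), (0.13293173909187317, 0.010690173134207726), 44.51396560668945) [ 0.72420865 -0.2709816 ]
S deck [293 163  13  21  92] [299.34782609 172.79347826] ((0.6321773529052734, -0.36251702904701233), (0.06812816113233566, 0.01001258846372366), 43.2945442199707) [ 0.63117427 -0.3640057 ]
S deck [306 186  10  17  71] [310.49295775 194.12676056] ((0.5835416316986084, -0.41189196705818176), (0.050083547830581665, 0.008305525407195091), 46.48201370239258) [ 0.5829929  -0.41210186]
S deck [ 209  217   49   57 1437] [231.71398747 243.66597077] ((0.38244906067848206, -0.2849094569683075), (0.12924093008041382, 0.08136187493801117), 44.66489028930664) [ 0.381747   -0.28460246]
S wood [111 154  39  16 134] [131.31343284 162.06716418] ((0.5216304659843445, 0.10864292085170746), (0.009648644365370274, 0.11246603727340698), 44.82099533081055) 0.046400796250477494
S wood [178 168  48  30 577] [201.18197574 182.87694974] ((0.5508195757865906, -0.10673531889915466), (0.061073191463947296, 0.1289260238409042
[... 514 characters left out ...]
1, -0.10737083852291107), (0.06033270061016083, 0.129531592130661), 51.04241943359375) 0.04726462953857624
T wood [116 183  30  27  69] [131.28985507 197.30434783] ((0.527763843536377, 0.10788452625274658), (0.0060082110576331615, 0.11259610950946808), 46.00152587890625) 0.045798887053688064
T dark [161 138   6   6  25] [163.5 141. ] [ 0.6734 -0.0027  0.1376]
T dark [133 157  13  13  56] [138.1 163.8] [0.6021 0.0672 0.139 ]
T dark [ 98 166  49  45 977] [124.  190.5] [0.5297 0.1041 0.1232]
T dark [255 167  10   6  33] [259.1 170. ] [ 0.598  -0.2776  0.1051]
T dark [208 173   6   6  17] [210.4 175.8] [ 0.5837 -0.1338  0.0884]
T dark [199 183   5   7  15] [201.4 186.3] [ 0.5523 -0.1086  0.0869]
```

View pics/a1.png

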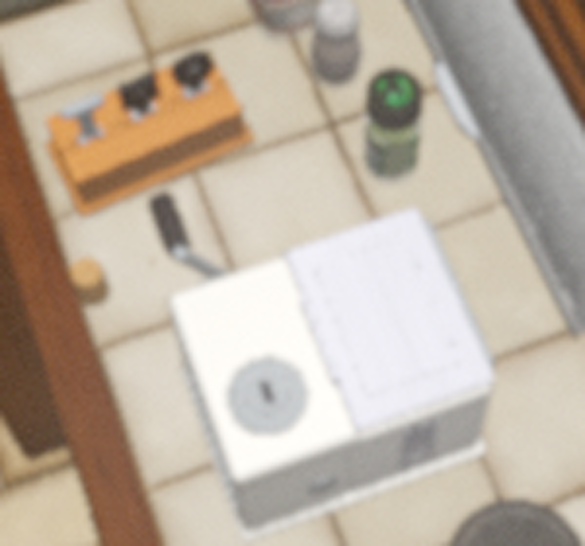

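View pics/b1.png

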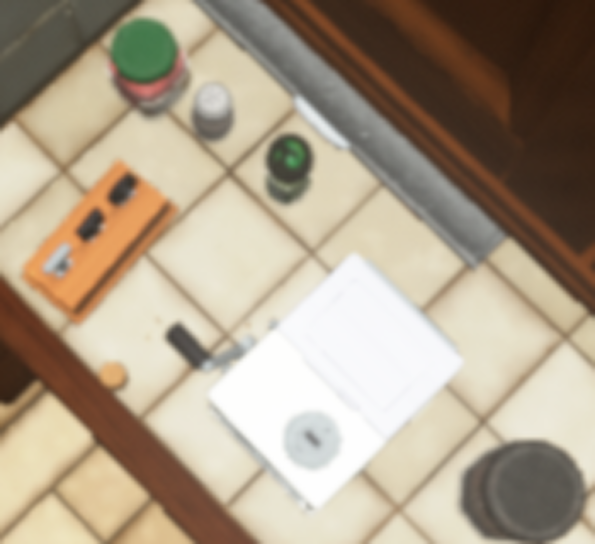

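```bash
python3 - <<'E'
from h import *
import pickle
acc={n:[] for n in("side","top")}
for k in range(6):
    for n in acc: acc[n].append(get_image(n)["pixels"].astype(np.float32))
out=[]
for n,(r,c) in(("side",(155,170)),("top",(155,175))):
    m=np.mean(acc[n],0);I=pickle.load(open(n+"0.pkl","rb"));I["pixels"]=m.astype(np.uint8);pickle.dump(I,open(n+"1.pkl","wb"))
    out.append(cv2.resize(m[r:r+48,c:c+62],None,fx=12.5,fy=12.5,interpolation=cv2.INTER_LANCZOS4)[:,:390 if 0 else None])
    P=cloud(I);g=cv2.cvtColor(I["pixels"],cv2.COLOR_BGR2GRAY);hsv=cv2.cvtColor(I["pixels"],cv2.COLOR_BGR2HSV)
    # deck outline (front white part + lid): rays at z=.13
    m=((P[...,2]>.118)&(P[...,2]<.15)&(P[...,0]<.62)&(P[...,1]<-.17)&(P[...,1]>-.45)&(hsv[...,1]<70)&(hsv[...,2]>100)).astype(np.uint8)
    m=cv2.morphologyEx(m,cv2.MORPH_OPEN,np.ones((5,5)))
    nn,l,st,cc=cv2.connectedComponentsWithStats(m);i=1+st[1:,4].argmax()
    cn=max(cv2.findContours((l==i).astype(np.uint8),0,1)[0],key=cv2.contourArea)[:,0]
    q=np.array([ray(I,u,v,.130)[:2] for u,v in cn],np.float32);print(n,"box",st[i],cv2.minAreaRect(q))
    # lock disc
    w=(P[...,0]<.48)&(l==i);w=cv2.erode(cv2.morphologyEx((l==i).astype(np.uint8),cv2.MORPH_CLOSE,np.ones((9,9))),np.ones((5,5)))>0
    d=((g<205)&w&(P[...,0]<.45)).astype(np.uint8)
    nn,l2,st2,cc2=cv2.connectedComponentsWithStats(d)
    for j in range(1,nn):
        if st2[j,4]>40:
            cj=max(cv2.findContours((l2==j).astype(np.uint8),0,1)[0],key=cv2.contourArea)
            e=cv2.fitEllipse(cj);print(" disc",st2[j],e,ray(I,*e[0],.138).round(4),ray(I,*e[0],.132).round(4))
            u,v=map(int,e[0]);s=g[v-3:v+5,u-3:u+5].astype(float);print(s.astype(int))
            x,y=np.meshgrid(np.arange(u-3,u+5),np.arange(v-3,v+5));W=np.clip(np.percentile(s,70)-25-s,0,None)
            uv=(x*W).sum()/W.sum(),(y*W).sum()/W.sum();print(" slot",uv,ray(I,*uv,.138).round(4))
    # lever grip
    m=((g<95)&(P[...,2]>.1)&(P[...,2]<.2)&(P[...,0]>.33)&(P[...,0]<.5)&(P[...,1]<-.1)&(P[...,1]>-.3)).astype(np.uint8)
    nn,l,st,cc=cv2.connectedComponentsWithStats(m)
    for j in range(1,nn):
        if st[j,4]>10:
            r=cv2.minAreaRect(np.argwhere(l==j)[:,::-1].astype(np.float32));print(" grip",st[j],r,ray(I,*r[0],.158).round(4),np.median(P[l==j],0).round(4))
cv2.imwrite("pics/keys.png",np.vstack([cv2.resize(o,(520,300+0)) if 0 else cv2.resize(o,(380,294)) for o in out]))
E
```

```text
side box [ 209  205   82   68 3655] ((0.41380977630615234, -0.3188062906265259), (0.13392463326454163, 0.17559245228767395), 44.75394821166992)
 disc [224 243  18  18 241] ((232.59979248046875, 251.5045623779297), (16.542835235595703, 17.1101016998291), 77.6191635131836) [ 0.3616 -0.2969  0.138 ] [ 0.3635 -0.2957  0.132 ]
[[201 196 179 157 157 181 198 203]
 [201 196 180 147 140 170 195 202]
 [201 200 185 153 134 160 189 201]
 [201 200 191 165 137 147 179 197]
 [200 201 197 181 155 154 178 196]
 [199 201 200 191 181 177 187 195]
 [200 199 200 198 195 194 196 196]
 [200 198 197 196 195 194 198 198]]
 slot (np.float64(232.96703296703296), np.float64(250.06593406593407)) [ 0.3652 -0.2961  0.138 ]
 grip [204 201   7  12  44] ((207.40000915527344, 206.20001220703125), (11.384199142456055, 3.7947328090667725), 71.56504821777344) [ 0.4361 -0.196   0.158 ] [ 0.4364 -0.1962  0.1603]
top box [ 238  196   72   72 2884] ((0.4193982183933258, -0.3169333040714264), (0.13107715547084808, 0.17495214939117432), 43.77763366699219)
 grip [225 216  11  12  60] ((229.25003051757812, 221.25003051757812), (12.020814895629883, 4.242640495300293), 45.0) [ 0.4393 -0.1968  0.158 ] [ 0.438  -0.1976  0.1612][ WARN:0@5.427] global loadsave.cpp:1063 imwrite_ Unsupported depth image for selected encoder is fallbacked to CV_8U.
```

View pics/keys.png

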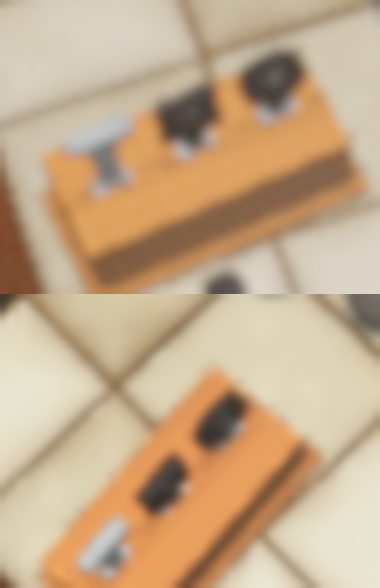

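The round bow is the farthest key, at (270,80) in the upper panel. The middle key has square corners, and the T-key is nearest. Now the bow, the bystanders and the slot in the top view.

```bash
python3 - <<'E'
from h import *
import pickle
for n in("side","top"):
    I=pickle.load(open(n+"1.pkl","rb"));P=cloud(I);g=cv2.cvtColor(I["pixels"],cv2.COLOR_BGR2GRAY)
    m=((g<90)&(P[...,2]>.05)&(P[...,2]<.11)&(P[...,0]>.5)&(P[...,0]<.63)&(P[...,1]<-.06)&(P[...,1]>-.2)).astype(np.uint8)
    nn,l,st,cc=cv2.connectedComponentsWithStats(m)
    for j in range(1,nn):
        if st[j,4]>10: print(n,"bow",st[j],cc[j].round(1),ray(I,*cc[j],.076).round(4),ray(I,*cc[j],.080).round(4),np.median(P[l==j],0).round(4))
    # block top corners
    hsv=cv2.cvtColor(I["pixels"],cv2.COLOR_BGR2HSV)
    m=((abs(P[...,2]-.046)<.01)&(P[...,0]>.48)&(P[...,0]<.64)&(P[...,1]<0)&(P[...,1]>-.2)&(hsv[...,1]>120)&(hsv[...,2]>170)).astype(np.uint8)
    cn=np.vstack(cv2.findContours(cv2.morphologyEx(m,cv2.MORPH_OPEN,np.ones((3,3))),0,1)[0])[:,0]
    q=np.array([ray(I,u,v,.046)[:2] for u,v in cn],np.float32);print(n,"block",cv2.minAreaRect(q))
    # others
    m=((P[...,2]>.025)&(P[...,2]<.125)&(P[...,0]>.3)&(P[...,0]<.8)&(P[...,1]<.02)&(P[...,1]>-.45)).astype(np.uint8)
    nn,l,st,cc=cv2.connectedComponentsWithStats(m)
    for j in range(1,nn):
        if st[j,4]>15:
            Q=P[l==j];t=np.percentile(Q[:,2],90);Q=Q[Q[:,2]>t-.012];print(n,"obj",st[j],Q.mean(0).round(3))
    if n=="top":
        u,v=np.array([312,440])/3.4+[175,120];u,v=int(u),int(v);print(u,v);print(g[v-9:v+10,u-9:u+10])
E
```

```text
side bow [210 164   9   8  45] [213.9 167.6] [ 0.5853 -0.132   0.076 ] [ 0.5832 -0.1335  0.08  ] [ 0.5816 -0.1351  0.0832]
side bow [196 170   9   8  46] [200.4 173.5] [ 0.5528 -0.1062  0.076 ] [ 0.5508 -0.1077  0.08  ] [ 0.5497 -0.1088  0.0846]
side block ((0.5507532954216003, -0.10638442635536194), (0.058821242302656174, 0.12877227365970612), 51.134037017822266)
side obj [ 174  102   85   68 2381] [ 0.717 -0.087  0.107]
side obj [ 258  109   61  123 1652] [ 0.658 -0.328  0.117]
side obj [ 177  163   51   37 1029] [ 0.554 -0.11   0.087]
side obj [259 168  15  26 346] [ 0.606 -0.281  0.104]
side obj [183 216   9  10  65] [ 0.426 -0.126  0.037]
side obj [217 218   8   5  18] [ 0.43  -0.228  0.118]
side obj [213 245   5  10  17] [ 0.355 -0.255  0.122]
side obj [222 249  70  37 877] [ 0.374 -0.367  0.117]
side obj [217 255   6  13  20] [ 0.336 -0.274  0.121]
side obj [276 295   5  16  39] [ 0.307 -0.436  0.111]
top bow [207 172   8   8  37] [210.4 175.4] [ 0.5888 -0.1331  0.076 ] [ 0.5878 -0.1336  0.08  ] [ 0.5859 -0.1341  0.0884]
top bow [198 182   7   9  34] [201.2 186. ] [ 0.5561 -0.
[... 1566 characters left out ...]
 210 201 179 152 157 189 210 215 216 216 223
  241]
 [251 232 213 211 210 205 209 212 211 202 186 182 200 212 215 216 216 227
  245]
 [252 239 219 211 211 206 206 212 213 211 207 204 210 214 215 215 217 228
  246]
 [253 248 230 213 211 212 212 214 215 214 213 212 214 214 214 215 221 234
  249]
 [254 251 236 219 212 213 215 216 217 216 215 215 214 214 215 221 234 247
  253]
 [254 253 249 237 220 213 213 215 216 216 215 214 213 214 220 234 247 253
  254]
 [253 254 253 249 237 226 218 214 213 213 213 213 216 220 231 247 253 254
  254]
 [250 253 254 253 250 243 236 230 222 217 216 222 230 238 244 252 254 254
  254]
 [239 251 253 254 253 252 252 249 243 239 238 242 247 251 252 254 254 254
  254]]
```

Call:
{"op": "jog_arm", "data": {
  "increments": [
    [0.0, -0.06, 0, 0, 1],
    [0, -0.12, 0, 0, 1],
    [0.0, -0.18, 0, 0, 1],
    [0.0, -0.22, 0, 0, 1]
  ]
}}

```text
time_s: 1.2
tool_pos: [0.1993, 0.4061, 0.2485]
tcp_rot: [[-0.898, 0.44, -0.0], [0.44, 0.898, -0.0], [0.0, -0.0, -1.0]]
contact_force: [-0.2, -0.0, 0.7]
opening: 0.0124
gripper_force: 0.0
```

```bash
python3 - <<'E'
from h import *
s=observe();print(s["joints"].round(3),s["tool_pos"],np.degrees(np.arctan2(*s["tool_pos"][1::-1])),np.hypot(*s["tool_pos"][:2]))
E
```

```text
[-1.23   0.247  0.014  1.996 -0.004  0.899 -0.098] [0.19925547 0.40613201 0.24849336] 63.86662271112658 0.4523781079762336
```

Call:
{"op": "jog_arm", "data": {
  "increments": [
    [0, -0.032, 0, 0, 1],
    [-0.0585, -0.036, 0, 8, 1],
    [-0.116, -0.048, 0, 16, 1],
    [-0.171, -0.068, 0, 24, 1],
    [-0.223, -0.096, 0, 32, 1]
  ]
}}

```text
time_s: 1.82
tool_pos: [0.3598, 0.223, 0.2487]
tcp_rot: [[-0.524, 0.851, 0.001], [0.851, 0.524, 0.001], [0.0, 0.002, -1.0]]
contact_force: [1.2, 0.2, -0.1]
opening: 0.0
gripper_force: 0.0
```

```bash
cat > st.py <<'E'
from h import *
s=observe();p=s["tool_pos"];R=np.array(s["tcp_rot"]);print(s["time_s"],s["joints"].round(3),p,"az",np.degrees(np.arctan2(p[1],p[0])),"r",np.hypot(*p[:2]),"toolx",np.degrees(np.arctan2(R[1,0],R[0,0])),"F",s["contact_force"].round(1),s["wrist_torque"].round(2))
E
python3 st.py
```

```text
1.825 [-0.878  0.208  0.259  2.064 -0.069  0.876 -0.027] [0.35982236 0.2230273  0.2486751 ] az 31.791716365937788 r 0.42333593239229256 toolx 121.62924348785434 F [ 1.2  0.2 -0.1] [ 0.01 -0.03 -0.02]
```

Call:
{"op": "jog_arm", "data": {
  "increments": [
    [-0.0585, -0.005, 0, 8, 1],
    [-0.116, -0.018, 0, 16, 1],
    [-0.171, -0.038, 0, 24, 1],
    [-0.223, -0.066, 0, 32, 1],
    [-0.27, -0.1, 0, 40, 1]
  ]
}}

```text
time_s: 2.45
tool_pos: [0.4164, -0.0599, 0.2487]
tcp_rot: [[0.146, 0.989, 0.001], [0.989, -0.146, -0.0], [0.0, 0.001, -1.0]]
contact_force: [0.5, -0.3, 0.1]
opening: 0.0002
gripper_force: 0.0
```

```bash
python3 st.py
```

```text
2.45 [-0.416  0.226  0.557  2.076 -0.155  0.877  0.082] [ 0.41635434 -0.05985619  0.24868225] az -8.180938281579785 r 0.4206348726637164 toolx 81.6277875233447 F [ 0.5 -0.3  0.1] [-0.   -0.03 -0.02]
```

Call:
{"op": "jog_arm", "data": {
  "increments": [
    [-0.05, 0.007, 0, 10, 1],
    [-0.108, 0.014, 0.01, 20, 1],
    [-0.108, 0.014, 0.06, 30, 1],
    [-0.108, 0.014, 0.099, 37, 1],
    [-0.108, 0.014, 0.099, 37, 1]
  ]
}}

```text
time_s: 3.08
tool_pos: [0.4132, -0.1665, 0.1478]
tcp_rot: [[0.709, 0.706, -0.005], [0.706, -0.709, 0.001], [-0.003, -0.004, -1.0]]
contact_force: [-0.1, -0.1, 0.6]
opening: -0.0002
gripper_force: 0.0
```

```bash
python3 st.py; python3 - <<'E'
from h import *
I=get_image("side");J=get_image("top")
a=cv2.resize(I["pixels"][170:270,180:310],(520,400));b=cv2.resize(J["pixels"][180:280,190:320],(520,400))
cv2.imwrite("pics/lev.png",np.hstack([a,b])[:, :].astype(np.uint8)); cv2.imwrite("pics/lev.png",cv2.resize(np.vstack([a,b]),(390,600)))
E
```

```text
3.075 [-0.167  0.455  0.634  2.159 -0.437  0.658 -0.016] [ 0.41320141 -0.16645542  0.14777615] az -21.941710354927668 r 0.44546920783948035 toolx 44.885794351258326 F [-0.1 -0.1  0.6] [ 0.07  0.04 -0.06]
```

View pics/lev.png

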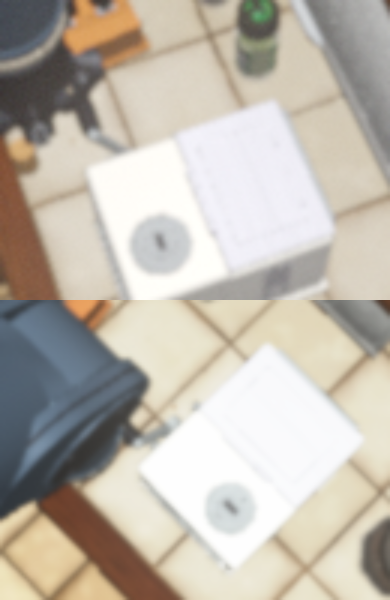

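Call:
{"op": "jog_arm", "data": {
  "increments": [
    [0, 0.025, 0, 0, 1],
    [0, 0.045, 0, 0, 1],
    [0, 0.06, 0, 0, 1],
    [0, 0.075, 0, 0, 1],
    [0, 0.084, 0, 0, 1]
  ]
}}

```text
time_s: 3.8
tool_pos: [0.474, -0.2261, 0.1492]
tcp_rot: [[0.708, 0.706, -0.001], [0.706, -0.708, 0.001], [0.0, -0.001, -1.0]]
contact_force: [-3.0, 4.3, -3.8]
opening: 0.0001
gripper_force: 2.4
```

Call:
{"op": "jog_arm", "data": {
  "increments": [
    [0, 0.003, 0, 0, 1],
    [0, 0.004, 0, 0, 1]
  ]
}}

```text
time_s: 4.05
tool_pos: [0.4762, -0.2286, 0.1489]
tcp_rot: [[0.708, 0.706, -0.001], [0.706, -0.708, 0.001], [-0.0, -0.001, -1.0]]
contact_force: [-3.4, 4.8, -3.6]
opening: -0.0003
gripper_force: 2.4
```

Call:
{"op": "jog_arm", "data": {
  "increments": [
    [0, 0.003, 0, 0, 1],
    [0, 0.004, 0, 0, 1]
  ]
}}

```text
time_s: 4.3
tool_pos: [0.4789, -0.2316, 0.149]
tcp_rot: [[0.708, 0.706, -0.001], [0.706, -0.708, 0.001], [-0.0, -0.001, -1.0]]
contact_force: [-3.9, 3.1, -4.7]
opening: 0.0001
gripper_force: 2.6
```

Call:
{"op": "jog_arm", "data": {
  "increments": [
    [0, 0.002, 0, 0, 1],
    [0, 0.002, 0, 0, 1]
  ]
}}

```text
time_s: 4.55
tool_pos: [0.4803, -0.233, 0.149]
tcp_rot: [[0.709, 0.706, -0.001], [0.706, -0.709, 0.001], [-0.0, -0.001, -1.0]]
contact_force: [-2.4, 3.1, -3.3]
opening: 0.0002
gripper_force: 2.5
```

Call:
{"op": "jog_arm", "data": {
  "increments": [
    [0, 0.003, 0, 0, 1],
    [0, 0.003, 0, 0, 1]
  ]
}}

```text
time_s: 4.8
tool_pos: [0.4809, -0.2337, 0.1488]
tcp_rot: [[0.708, 0.706, -0.004], [0.706, -0.708, 0.004], [-0.0, -0.005, -1.0]]
contact_force: [-8.4, 8.6, 1.0]
opening: 0.0
gripper_force: 6.3
```

Call:
{"op": "jog_arm", "data": {
  "increments": [
    [0, 0.003, 0, 0, 1],
    [0, 0.003, 0, 0, 1]
  ]
}}

```text
time_s: 5.05
tool_pos: [0.4814, -0.2341, 0.1486]
tcp_rot: [[0.708, 0.706, -0.007], [0.706, -0.708, 0.007], [-0.0, -0.01, -1.0]]
contact_force: [-14.8, 16.2, 9.7]
opening: -0.0004
gripper_force: 10.9
```

Call:
{"op": "jog_arm", "data": {
  "increments": [
    [0, 0.002, 0, 0, 1],
    [0, 0.002, 0, 0, 1]
  ]
}}

```text
time_s: 5.3
tool_pos: [0.4816, -0.2344, 0.1484]
tcp_rot: [[0.708, 0.706, -0.009], [0.706, -0.708, 0.009], [0.0, -0.013, -1.0]]
contact_force: [-18.5, 17.9, 13.7]
opening: 0.0001
gripper_force: 14.0
```

The stop is reached: the force jumped to 26 N with no travel. Now I retract with the lever.

Call:
{"op": "jog_arm", "data": {
  "increments": [
    [0, -0.02, 0, 0, 1],
    [0, -0.045, 0, 0, 1],
    [0, -0.07, 0, 0, 1],
    [0, -0.095, 0, 0, 1],
    [0, -0.118, 0, 0, 1]
  ]
}}

```text
time_s: 5.92
tool_pos: [0.4039, -0.156, 0.15]
tcp_rot: [[0.709, 0.705, 0.003], [0.705, -0.709, -0.002], [0.001, 0.004, -1.0]]
contact_force: [-0.4, -0.4, -0.1]
opening: 0.0
gripper_force: 0.0
```

Call:
{"op": "jog_arm", "data": {
  "increments": [
    [0, 0, -0.03, 0, 0],
    [0, 0, -0.08, 0, 0],
    [0, 0, -0.1, 0, 0]
  ]
}}

```text
time_s: 6.3
tool_pos: [0.405, -0.157, 0.2523]
tcp_rot: [[0.709, 0.705, 0.006], [0.705, -0.709, -0.002], [0.003, 0.006, -1.0]]
contact_force: [-0.1, -0.1, -0.7]
opening: 0.0429
gripper_force: 0.0
```

```bash
python3 st.py; python3 - <<'E'
from h import *
print(observe()["opening"])
p=observe()["tool_pos"];R=np.array(observe()["tcp_rot"])
d=np.array([.5860,-.1330])-p[:2];print("to key",R[:2,:2].T@d)
for n in("side","top"):
    I=get_image(n);P=cloud(I);g=cv2.cvtColor(I["pixels"],cv2.COLOR_BGR2GRAY)
    m=((g<95)&(P[...,2]>.14)&(P[...,2]<.18)&(P[...,0]>.38)&(P[...,0]<.5)&(P[...,1]<-.16)&(P[...,1]>-.3));print(n,m.sum(),np.median(P[m],0))
E
```

```text
6.3 [-0.35   0.281  0.794  2.05  -0.256  0.902 -0.205] [ 0.40501057 -0.15698275  0.25225921] az -21.186411432353545 r 0.4343698318040609 toolx 44.8358567574902 F [-0.1 -0.1 -0.7] [ 0.03 -0.01  0.02]
0.04291905326088661
to key [0.14525406 0.11060037]
side 43 [ 0.43515409 -0.19685584  0.161025  ]
top 56 [ 0.43695609 -0.19898333  0.16141846]
```

Call:
{"op": "jog_arm", "data": {
  "increments": [
    [0.03, 0.022, 0, -10, 0],
    [0.06, 0.044, 0, -20, 0],
    [0.09, 0.067, 0, -30, 0],
    [0.12, 0.09, 0, -40, 0],
    [0.145, 0.111, 0, -50, 0]
  ]
}}

```text
time_s: 7.02
tool_pos: [0.5861, -0.1318, 0.2483]
tcp_rot: [[-0.091, 0.996, 0.001], [0.996, 0.091, -0.0], [-0.0, 0.001, -1.0]]
contact_force: [0.5, -0.1, -0.1]
opening: 0.0426
gripper_force: 0.0
```

Call:
{"op": "jog_arm", "data": {
  "increments": [
    [0, 0, 0.02, -10, 0],
    [0, 0, 0.04, -20, 0],
    [0, 0, 0.06, -30, 0],
    [0, 0, 0.08, -40, 0],
    [0, 0, 0.08, -46.4, 0]
  ]
}}

```text
time_s: 7.65
tool_pos: [0.5837, -0.132, 0.1668]
tcp_rot: [[-0.783, 0.622, -0.002], [0.622, 0.783, 0.001], [0.002, -0.001, -1.0]]
contact_force: [-0.8, 0.3, -0.4]
opening: 0.0426
gripper_force: 0.0
```

```bash
python3 st.py; python3 - <<'E'
from h import *
s=observe();p=s["tool_pos"];R=np.array(s["tcp_rot"]);print(s["opening"])
print("to key",R.T@(np.array([.5860,-.1330,.074])-p))
I=get_image("side");J=get_image("top")
a=cv2.resize(I["pixels"][140:215,160:260],(600,450))
b=cv2.resize(J["pixels"][140:215,160:260],(200,150));cv2.imwrite("pics/k2.png",np.vstack([a,np.hstack([b]*3)]))
E
```

```text
7.65 [ 0.009  0.554  0.211  1.754 -0.148  0.851  1.187] [ 0.58371475 -0.13199015  0.16684223] az -12.7415010969506 r 0.5984515959237374 toolx 141.5224586531045 F [-0.8  0.3 -0.4] [-0.02  0.02 -0.01]
0.042559347884604255
to key [-0.00260009  0.00071142  0.09283672]
```

View pics/k2.png

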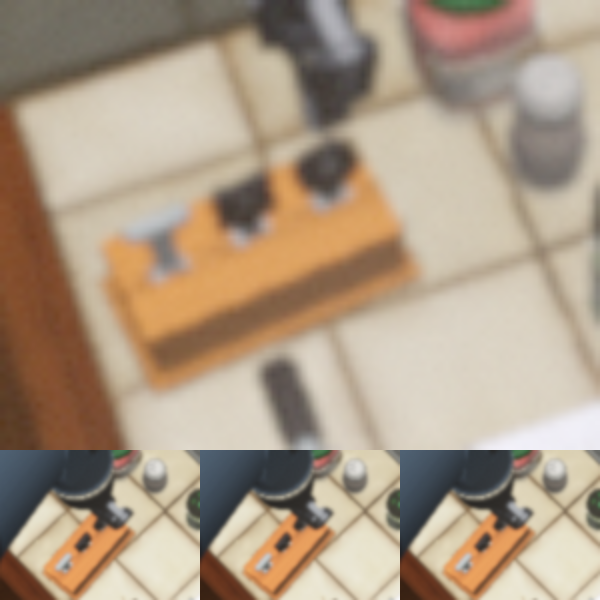

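Call:
{"op": "jog_arm", "data": {
  "increments": [
    [-0.003, 0.001, 0.04, 0.3, 0],
    [-0.003, 0.001, 0.075, 0.3, 0],
    [-0.003, 0.001, 0.0925, 0.3, 0],
    [-0.003, 0.001, 0.0925, 0.3, 0.2]
  ]
}}

```text
time_s: 8.25
tool_pos: [0.5869, -0.133, 0.076]
tcp_rot: [[-0.776, 0.631, -0.002], [0.631, 0.776, 0.0], [0.001, -0.001, -1.0]]
contact_force: [-0.5, -0.4, 0.9]
opening: 0.0343
gripper_force: 0.0
```

Call:
{"op": "jog_arm", "data": {
  "increments": [
    [0, 0, 0, 0, 0.4],
    [0, 0, 0, 0, 0.6],
    [0, 0, 0, 0, 0.8],
    [0, 0, 0, 0, 1],
    [0, 0, 0, 0, 1]
  ]
}}

```text
time_s: 8.88
tool_pos: [0.588, -0.1329, 0.0779]
tcp_rot: [[-0.777, 0.629, 0.002], [0.629, 0.777, -0.0], [-0.002, 0.001, -1.0]]
contact_force: [-0.3, -1.0, 6.3]
opening: 0.008
gripper_force: 58.9
```

```bash
python3 st.py
```

```text
8.875 [ 0.032  0.67   0.179  1.825 -0.182  0.661  1.207] [ 0.58799683 -0.13291999  0.0778927 ] az -12.737939036276895 r 0.6028333093080559 toolx 140.98701318351428 F [-0.3 -1.   6.3] [0.08 0.16 0.01]
```

Call:
{"op": "jog_arm", "data": {
  "increments": [
    [0, 0, -0.01, 0, 1],
    [0, 0, -0.03, 0, 1],
    [0, 0, -0.07, 0, 1],
    [0, 0, -0.12, 0, 1],
    [0, 0, -0.18, 0, 1]
  ]
}}

```text
time_s: 9.5
tool_pos: [0.5865, -0.1327, 0.2584]
tcp_rot: [[-0.777, 0.63, -0.001], [0.63, 0.777, 0.0], [0.001, -0.001, -1.0]]
contact_force: [1.7, -0.9, -0.0]
opening: 0.008
gripper_force: 59.0
```

```bash
python3 st.py; python3 - <<'E'
from h import *
s=observe();p=s["tool_pos"];R=np.array(s["tcp_rot"]);print(s["opening"],s["gripper_force"])
T=pickle=None
import pickle
J=pickle.load(open("top1.pkl","rb"));print("top slot",ray(J,266.1,248.5,.138))
S=pickle.load(open("side1.pkl","rb"));print("side",ray(S,232.97,250.07,.138))
print("to lock",R[:2,:2].T@(np.array([.367,-.297])-p[:2]))
E
```

```text
9.5 [-0.012  0.467  0.243  1.632 -0.124  1.06   1.157] [ 0.58653057 -0.13273904  0.25843782] az -12.751925672629378 r 0.6013632532945018 toolx 140.97842309613313 F [ 1.7 -0.9 -0. ] [-0.03 -0.06  0.01]
0.00797095777333725 58.96587252616882
top slot [ 0.36852384 -0.29666082  0.138     ]
side [ 0.36519193 -0.29615948  0.138     ]
to lock [ 0.06713437 -0.26583495]
```

Call:
{"op": "jog_arm", "data": {
  "increments": [
    [0.0134, -0.053, 0, 10, 1],
    [0.0268, -0.106, 0, 20, 1],
    [0.0402, -0.159, 0, 30, 1],
    [0.0536, -0.212, 0, 40, 1],
    [0.067, -0.266, 0, 50, 1]
  ]
}}

```text
time_s: 10.12
tool_pos: [0.3662, -0.2981, 0.2575]
tcp_rot: [[-0.011, 1.0, 0.001], [1.0, 0.011, -0.0], [-0.0, 0.001, -1.0]]
contact_force: [0.6, 0.1, -0.2]
opening: 0.0081
gripper_force: 59.0
```

Call:
{"op": "jog_arm", "data": {
  "increments": [
    [0, 0, 0, 10, 1],
    [0, 0, 0.01, 20, 1],
    [0, 0, 0.02, 30, 1],
    [0, 0, 0.03, 40, 1],
    [0, 0, 0.03, 46.4, 1]
  ]
}}

```text
time_s: 10.75
tool_pos: [0.3674, -0.2969, 0.2267]
tcp_rot: [[0.715, 0.699, -0.0], [0.699, -0.715, 0.001], [0.0, -0.001, -1.0]]
contact_force: [0.0, -1.4, 0.4]
opening: 0.0081
gripper_force: 59.0
```

```bash
python3 st.py; python3 - <<'E'
from h import *
I=get_image("side");J=get_image("top")
a=cv2.resize(I["pixels"][195:285,185:305],(600,450),interpolation=cv2.INTER_CUBIC)
b=cv2.resize(J["pixels"][205:285,210:330],(225,150));cv2.imwrite("pics/l1.png",np.vstack([a,np.hstack([b,b,b])[:,:600]]))
E
```

```text
10.75 [ 0.059  0.378  0.725  1.999 -0.323  0.881  0.162] [ 0.36744094 -0.29692333  0.22670773] az -38.94114027756219 r 0.4724153935107966 toolx 44.31621968266984 F [ 0.  -1.4  0.4] [-0.    0.03 -0.02]
```

View pics/l1.png

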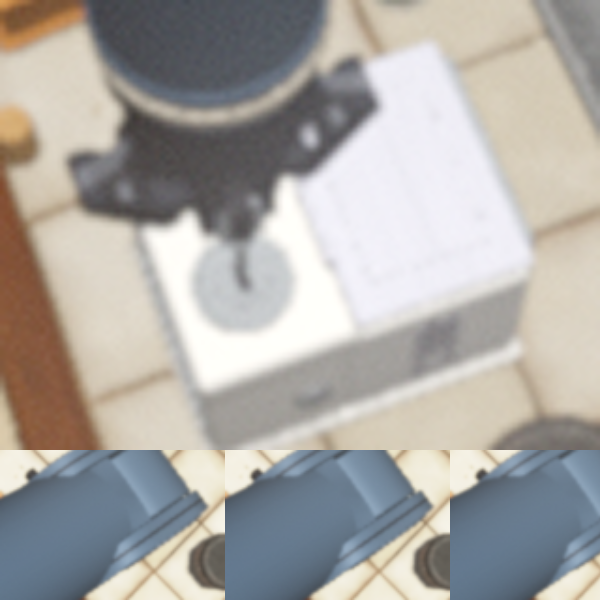

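The key's blade is just above the slot, with the slot at (243,282). I'm shifting 0.7 mm and lowering to feel for it.

Call:
{"op": "jog_arm", "data": {
  "increments": [
    [0, -0.0007, 0.012, -0.3, 1],
    [0, -0.0007, 0.021, -0.3, 1],
    [0, -0.0007, 0.024, -0.3, 1],
    [0, -0.0007, 0.027, -0.3, 1],
    [0, -0.0007, 0.029, -0.3, 1]
  ]
}}

```text
time_s: 11.48
tool_pos: [0.3673, -0.297, 0.1977]
tcp_rot: [[0.708, 0.706, 0.0], [0.706, -0.708, -0.0], [-0.0, 0.0, -1.0]]
contact_force: [0.4, 0.7, -0.1]
opening: 0.0082
gripper_force: 59.0
```

```bash
python3 st.py
```

```text
11.475 [ 0.092  0.415  0.691  2.04  -0.364  0.808  0.21 ] [ 0.36731464 -0.29696599  0.19770474] az -38.95479437220181 r 0.47234399181962106 toolx 44.887337164803704 F [ 0.4  0.7 -0.1] [0.01 0.03 0.01]
```

Call:
{"op": "jog_arm", "data": {
  "increments": [
    [0, 0, 0.0015, 0, 1],
    [0, 0, 0.003, 0, 1],
    [0, 0, 0.004, 0, 1],
    [0, 0, 0.004, 0, 1]
  ]
}}

```text
time_s: 11.98
tool_pos: [0.3673, -0.2969, 0.1938]
tcp_rot: [[0.709, 0.706, -0.0], [0.706, -0.709, -0.0], [-0.0, -0.0, -1.0]]
contact_force: [1.0, -0.0, -0.3]
opening: 0.0084
gripper_force: 59.0
```

Call:
{"op": "jog_arm", "data": {
  "increments": [
    [0, 0, 0.001, 0, 1],
    [0, 0, 0.002, 0, 1],
    [0, 0, 0.003, 0, 1]
  ]
}}

```text
time_s: 12.35
tool_pos: [0.3675, -0.2971, 0.1913]
tcp_rot: [[0.709, 0.706, 0.001], [0.706, -0.709, -0.0], [0.0, 0.001, -1.0]]
contact_force: [-2.0, 2.0, 14.7]
opening: 0.0082
gripper_force: 61.3
```

First pin found at 10.6 mm depth. Now I rock the key along tool y while going down.

Call:
{"op": "jog_arm", "data": {
  "increments": [
    [0, 0.001, 0, 0, 1],
    [0, -0.001, 0.001, 0, 1],
    [0, 0.001, 0.002, 0, 1],
    [0, -0.001, 0.003, 0, 1],
    [0, 0, 0.004, 0, 1]
  ]
}}

```text
time_s: 12.98
tool_pos: [0.3668, -0.2964, 0.1866]
tcp_rot: [[0.709, 0.706, -0.001], [0.706, -0.709, 0.001], [0.0, -0.001, -1.0]]
contact_force: [-2.6, 3.0, 1.6]
opening: 0.0084
gripper_force: 59.3
```

```bash
python3 st.py
```

```text
12.975 [ 0.104  0.43   0.678  2.055 -0.38   0.782  0.225] [ 0.3668325  -0.29637406  0.18658704] az -38.93569715480527 r 0.4715969322158376 toolx 44.8850625581259 F [-2.6  3.   1.6] [0.93 0.93 0.04]
```

Call:
{"op": "jog_arm", "data": {
  "increments": [
    [0, 0.0005, 0.0015, 0, 1],
    [0, -0.001, 0.003, 0, 1],
    [0, 0.0005, 0.0045, 0, 1],
    [0, -0.001, 0.0055, 0, 1],
    [0, 0.0005, 0.0065, 0, 1]
  ]
}}

```text
time_s: 13.6
tool_pos: [0.3674, -0.297, 0.1804]
tcp_rot: [[0.709, 0.706, -0.0], [0.706, -0.709, 0.001], [0.0, -0.0, -1.0]]
contact_force: [-4.5, 4.3, 7.0]
opening: 0.0079
gripper_force: 60.3
```

Call:
{"op": "jog_arm", "data": {
  "increments": [
    [0, -0.0015, 0.0005, 0, 1],
    [0, 0.0005, 0.0015, 0, 1],
    [0, -0.0015, 0.0025, 0, 1],
    [0, 0.0005, 0.0035, 0, 1],
    [0, -0.0005, 0.004, 0, 1]
  ]
}}

```text
time_s: 14.22
tool_pos: [0.3677, -0.2972, 0.1764]
tcp_rot: [[0.708, 0.706, 0.001], [0.706, -0.708, -0.001], [-0.0, 0.001, -1.0]]
contact_force: [-0.1, 0.7, 2.9]
opening: 0.0081
gripper_force: 59.7
```

```bash
python3 st.py
```

```text
14.225 [ 0.117  0.445  0.664  2.066 -0.397  0.755  0.24 ] [ 0.36766738 -0.29717347  0.17636176] az -38.9474707542287 r 0.472748740825634 toolx 44.887045554285415 F [-0.1  0.7  2.9] [ 0.03 -0.05 -0.  ]
```

Call:
{"op": "jog_arm", "data": {
  "increments": [
    [0, 0.0005, 0.002, 0, 1],
    [0, -0.0005, 0.004, 0, 1],
    [0, 0.0003, 0.0055, 0, 1],
    [0, 0, 0.007, 0, 1],
    [0, 0, 0.008, 0, 1]
  ]
}}

```text
time_s: 14.85
tool_pos: [0.3676, -0.2971, 0.1683]
tcp_rot: [[0.709, 0.706, 0.0], [0.706, -0.709, -0.001], [-0.0, 0.001, -1.0]]
contact_force: [1.2, -0.5, 3.1]
opening: 0.0079
gripper_force: 59.5
```

```bash
python3 st.py
```

```text
14.85 [ 0.127  0.456  0.652  2.076 -0.41   0.735  0.252] [ 0.36756541 -0.29714649  0.16825497] az -38.952698128317834 r 0.47265248259993103 toolx 44.88440094236123 F [ 1.2 -0.5  3.1] [-0.21 -0.11  0.01]
```

Not yet bottomed, so I go on in small steps until the shoulder seats.

Call:
{"op": "jog_arm", "data": {
  "increments": [
    [0, 0, 0.001, 0, 1],
    [0, 0, 0.002, 0, 1],
    [0, 0, 0.003, 0, 1]
  ]
}}

```text
time_s: 15.22
tool_pos: [0.3677, -0.2974, 0.1672]
tcp_rot: [[0.709, 0.705, 0.003], [0.705, -0.709, 0.0], [0.002, 0.002, -1.0]]
contact_force: [-7.8, 8.0, 48.9]
opening: 0.0081
gripper_force: 66.6
```

Call:
{"op": "jog_arm", "data": {
  "increments": [
    [0, 0.0003, 0.001, 0, 1],
    [0, 0, 0.0015, 0, 1],
    [0, 0, 0.0015, 0, 1]
  ]
}}

```text
time_s: 15.6
tool_pos: [0.3677, -0.2974, 0.167]
tcp_rot: [[0.709, 0.705, 0.004], [0.705, -0.709, 0.001], [0.004, 0.003, -1.0]]
contact_force: [-10.4, 11.5, 59.3]
opening: 0.0079
gripper_force: 68.5
```

Seated. I ease the push and start turning clockwise.

Call:
{"op": "jog_arm", "data": {
  "increments": [
    [0, -0.0003, -0.002, 0, 1],
    [0, -0.0003, -0.0025, 10, 1],
    [0, -0.0003, -0.0025, 20, 1],
    [0, -0.0003, -0.0025, 30, 1]
  ]
}}

```text
time_s: 16.1
tool_pos: [0.3674, -0.2974, 0.1676]
tcp_rot: [[0.968, 0.251, 0.002], [0.251, -0.968, -0.001], [0.002, 0.001, -1.0]]
contact_force: [-3.1, 2.7, 20.7]
opening: 0.0081
gripper_force: 62.8
```

```bash
python3 st.py
```

```text
16.1 [ 0.033  0.503  0.813  2.081 -0.529  0.77  -0.141] [ 0.36736899 -0.29742676  0.16761104] az -38.99408577305796 r 0.47267605769591725 toolx 14.537094979484898 F [-3.1  2.7 20.7] [0.54 0.9  0.02]
```

Call:
{"op": "jog_arm", "data": {
  "increments": [
    [0, 0, -0.0005, 10, 1],
    [0, 0, -0.0005, 20, 1],
    [0, 0, -0.0005, 30, 1],
    [0, 0, -0.0005, 40, 1],
    [0, 0, -0.0005, 48, 1]
  ]
}}

```text
time_s: 16.73
tool_pos: [0.367, -0.2974, 0.1677]
tcp_rot: [[0.835, -0.551, 0.001], [-0.551, -0.835, -0.001], [0.001, 0.0, -1.0]]
contact_force: [-3.9, 1.4, 16.5]
opening: 0.008
gripper_force: 62.0
```

```bash
python3 st.py
```

```text
16.725 [-0.09   0.611  1.067  2.084 -0.717  0.871 -0.755] [ 0.3669874  -0.2973849   0.16769555] az -39.01926466757275 r 0.47235318841698115 toolx -33.42009947681913 F [-3.9  1.4 16.5] [0.41 0.89 0.15]
```

Call:
{"op": "jog_arm", "data": {
  "increments": [
    [0, 0, 0, 5, 1],
    [0, 0, 0, 10, 1],
    [0, 0, 0, 13, 1],
    [0, 0, 0, 13, 1]
  ]
}}

```text
time_s: 17.23
tool_pos: [0.3673, -0.2971, 0.1677]
tcp_rot: [[0.693, -0.721, 0.001], [-0.721, -0.693, -0.0], [0.001, -0.0, -1.0]]
contact_force: [-1.1, 2.9, 18.8]
opening: 0.0082
gripper_force: 62.3
```

```bash
python3 st.py; python3 - <<'E'
from h import *
import pickle
I=get_image("side");P=cloud(I);S=pickle.load(open("side0.pkl","rb"));Q=cloud(S)
# heights along dispenser x axis at lid
ex=np.array([.704,-.710]);c=np.array([.416,-.318])
for nm,X in(("before",Q),("now",P)):
    d=X[...,:2]-c;a=d@ex;b=d@np.array([.71,.704])
    print(nm,[(round(x,3),np.round(np.median(X[...,2][(abs(a-x)<.006)&(abs(b+.03)<.03)&(X[...,2]<.17)&(X[...,2]>.1)]),4)) for x in np.arange(-.03,.09,.012)])
E
```

```text
17.225 [-0.114  0.647  1.132  2.084 -0.765  0.908 -0.918] [ 0.36726565 -0.29709193  0.16765575] az -38.97040840096551 r 0.47238509076961943 toolx -46.14967837743892 F [-1.1  2.9 18.8] [0.79 0.43 0.14]
before [(np.float64(-0.03), np.float64(0.1312)), (np.float64(-0.018), np.float64(0.1302)), (np.float64(-0.006), np.float64(0.1357)), (np.float64(0.006), np.float64(0.1366)), (np.float64(0.018), np.float64(0.137)), (np.float64(0.03), np.float64(0.1373)), (np.float64(0.042), np.float64(0.1373)), (np.float64(0.054), np.float64(0.1369)), (np.float64(0.066), np.float64(0.1364)), (np.float64(0.078), np.float64(0.1361))]
now [(np.float64(-0.03), np.float64(0.1305)), (np.float64(-0.018), np.float64(0.1299)), (np.float64(-0.006), np.float64(0.1464)), (np.float64(0.006), np.float64(0.147)), (np.float64(0.018), np.float64(0.1463)), (np.float64(0.03), np.float64(0.1441)), (np.float64(0.042), np.float64(0.1427)), (np.float64(0.054), np.float64(0.1409)), (np.float64(0.066), np.float64(0.139)), (np.float64(0.078), np.float64(0.1363))]
```

The lid has lifted about 0.13 rad. I turn a little further until the torque shows the stop.

Call:
{"op": "jog_arm", "data": {
  "increments": [
    [0, 0, 0, 3, 1],
    [0, 0, 0, 6, 1],
    [0, 0, 0, 6, 1]
  ]
}}

```text
time_s: 17.65
tool_pos: [0.3672, -0.297, 0.1677]
tcp_rot: [[0.614, -0.789, 0.001], [-0.789, -0.614, -0.0], [0.001, -0.0, -1.0]]
contact_force: [-1.8, 3.6, 19.5]
opening: 0.0084
gripper_force: 62.4
```

```bash
python3 st.py
```

```text
17.65 [-0.124  0.664  1.161  2.084 -0.787  0.926 -0.996] [ 0.36724406 -0.29704206  0.167656  ] az -38.96735226875563 r 0.4723369411142277 toolx -52.109057858453596 F [-1.8  3.6 19.5] [0.8  0.56 0.47]
```

Torque rose from 0.14 to 0.47 N m, so the plug is at its stop. One last look before handing in.

```bash
python3 - <<'E'
from h import *
I=get_image("side");J=get_image("top")
a=cv2.resize(I["pixels"][120:290,160:330],(500,500));cv2.imwrite("pics/fin.png",a)
P=cloud(I);ex=np.array([.704,-.710]);d=P[...,:2]-[.416,-.318];x=d@ex;b=d@np.array([.71,.704])
m=(x>0)&(x<.08)&(abs(b+.03)<.03)&(P[...,2]<.17)&(P[...,2]>.12);print("lid slope",np.polyfit(x[m],P[...,2][m],1))
E
```

```text
lid slope [-0.13138103  0.14747401]
```

View pics/fin.png

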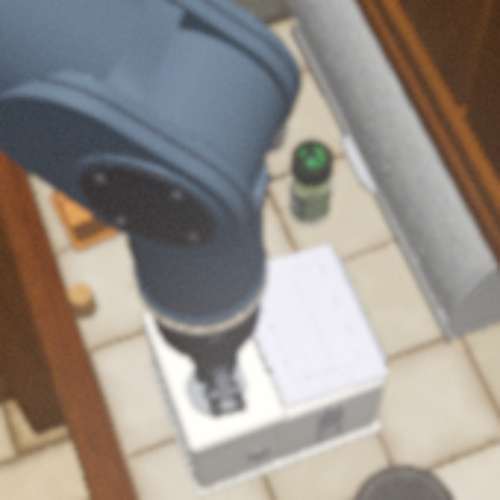

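The key is home and turned at (220,395), the lid at (320,330) is ajar, and the cork and thyme jar still stand.

```bash
python3 -c "
from station import close_job
print(close_job())"
```

```text
the job is handed in; nothing more can be done
None
```

The job is handed in after about 18 s of robot time: the lever was swung to its stop and sprang home, and the round-bow key is fully home and held turned at its stop with the refill lid ajar (about 0.13 rad); in the last picture the arm hid the other two keys, the jam jar and the shaker, so I couldn't confirm they were undisturbed.

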